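# Set the length stop of the sawing vice by its knurled wheel

## Task

Set the cut length on the sawing vice: with a fingertip on the rim of the knurled wheel, roll it stroke by stroke until the gap in front of the bar has closed so far that the face of the stop rod stands level with the red line on the rule. Feed the rod by the wheel alone, without pushing or pulling the rod itself, and leave the offcut, oil bottle, spanner and brush where they are.

Things in the scene. Friction and masses are not known exactly. Their poses are not given: they have to be found in the camera images.
- gauge_mark (a point): Middle of the red line across the top of the black cursor (26 x 14 x 6 mm) on the steel rule beside the stop rod; 22 mm above the bench, 43 mm to +x of the rod's axis. Axes, used below too: x square to the rod, away from the robot; y along the rod, from the vice towards the wheel; z up. The cursor is fixed for the run.
- stop_face (a point): Middle of the flat front face of the stop rod, 40 mm above the bench; axes as gauge_mark. In the plane of the face a brass pointer reaches out to the cursor. At the start the face stands 13 to 33 mm to +y of the red line; it is level with it when its y in the frame of gauge_mark is 0.
- wheel: Knurled steel wheel, 50 mm across, 16 mm wide, in a fork of the white block. Origin at its centre, on its level shaft, 52 mm above the bench (top at 77 mm). Own x along the shaft (x of gauge_mark); y and z turn with it. Turns without end against a light drag (0.03 N m); 3 to 8 N of fingertip on the rim is enough. A stroke gives a radian or so: it takes several.
- stop_block: White stop block, fixed on the bed. Its pinion shaft carries the wheel and lies above the rack in the rod: rolling the TOP of the wheel AWAY from the vice (+y) feeds the rod TOWARDS the vice (-y) and closes the gap, 1 mm for each 5 mm of rim (5 mm per radian), and back likewise. Origin under it, on the bed, below the rod's axis. x -58 to +50 mm, 70 mm long, top 65 mm above the bench.
- stop_rod: Stop rod: steel, 16 mm across, 200 mm long, a 30 mm foot disc at its front end, rack teeth on top. Slides along y only, fed by the wheel; stays where it is when the wheel is let go. Not to be pushed, pulled or gripped. Origin on its axis, 75 mm to +y of its face, 40 mm above the bench; axes as gauge_mark.
- bed: Dark cast bed, 150 x 400 x 14 mm, fixed on the bench, long side along the rod. Origin on the bench below the rod's axis; axes as gauge_mark. At its -y end the vice: jaws up to 66 mm above the bench, a ball lever up to 125 mm on the robot's side (-x), and a 30 mm square steel bar with its sawn end at y = -100 mm.
- offcut: Bystander: loose steel offcut, 30 x 55 x 30 mm, lying on the bench. Origin in the middle of its underside.
- oil_bottle: Bystander: loose yellow oil bottle with a red cap, 52 mm across, 125 mm tall, upright on the bench. Origin in the middle of its underside.
- spanner: Bystander: loose steel spanner, 170 mm long, 8 mm thick, lying on the bench on the robot's side of the bed. Origin in the middle of its underside; long along its x.
- chip_brush: Bystander: loose brush with wooden handle, 200 mm long, 20 mm thick, lying on the bench. Origin in the middle of its underside; long along its x.

How it is judged:
By the outcome, as a careful person would: the job done as asked, in the order asked, and still so for the second after the job is handed in, with the robot touching nothing.
It also fails if it takes over 54 s, if anything falls off the work surface, if the arm or the gripper's body presses on something with over 40 N, if the wrist force passes 120 N, or if a joint passes its speed limit or range.

## Robot

A 7-joint arm with a two-finger parallel gripper is mounted at the origin on the work surface. World frame = base frame: x ahead of the robot, y to its left, z up, the work surface at z = 0. Lengths are in mm, angles in rad, forces in N, time in s.
With the tool pointing down it reaches from about 350 to 775 mm from the base axis. Payload 3.1 kg.
Tool frame: the origin (TCP) lies on the centre line of the jaws, within the pads' length; the fingertips stand 14 mm ahead of it and the grasp point (between the pads) lies 5 mm behind it; z points along the fingers, y is the line along which they close (so a half turn about z gives the same grasp; the last joint's range is limited). The gripper opens to 85 mm and grips with 20 to 120 N. Pads are 22 mm wide; open, the fingers measure 114 mm over their backs; the gripper's body (76 mm by 85 mm) begins 54 mm behind the grasp point. The pads swing forward as they close: fully open they stand 13 mm farther back than shut.
Start: joints at [1.069, 0.311, 0.014, 1.512, -0.004, 1.319, -0.027], TCP at [244.107, -492.878, 245.304] pointing down, gripper open.
Joint ranges: [-2.7, 2.7], [-0.3, 1.91], [-1.27, 1.3], [0.12, 2.57], [-1.44, 4.58], [0.2, 2.03], [-3.05, 3.05]. Speed limits (rad/s): [2.79, 2.79, 3.14, 3.14, 3.14, 3.14, 3.14].

## Interface

Orientations are given as a unit quaternion [x, y, z, w].
In Python, from cell import robot gives the robot as it stands.
- The arm moves only by the tool move_arm, never from a script. Its argument "rows" is a list of rows, each a list of 2 entries, a list of its own where there are three numbers: the shift along the tool's x, y, z in cm, then the turn, a rotation vector about the tool's x, y, z in degrees. In form: [[[dx, dy, dz], [rx, ry, rz]], ...]. A call has 1 to 20 rows; each row shifts and turns the commanded pose from where the row before left it, along the tool's axes as they then stand; what a row does not reach is not made up. A row lasts 1/8 s, in which the tool goes at most 62.5 mm and 10.7 degrees, less where a joint would pass 70% of its speed; a pose out of reach is approached as far as the arm can. A call is refused whole if a number of a shift passes 6.25 or a number of a turn 10.7, either way. A call with a gripper value outside its range is refused whole. "hand" is the closure, from 0 (fully open) to 1 (shut), set as the call begins (left out, the last holds). The fingers move at their own pace and stop on an object; the grip force is fixed at half the most. Time passes only in rows, so rows that do not move let the fingers close. It gives the time, the measured TCP pose, the force, the opening and the grip force at its end, in the units of the state.
- robot.state(): the state, without advancing time (a new reading comes with each control period).
- robot.get_image(name): name is "scene" or "top" or "wrist"; returns (picture, depth): 400x640x3 uint8, blue, green, red; 400x640 float32, mm along the optical axis (not along the pixel's ray), 0 where there is no reading.
- robot.calibration(name): a dict with "fx", "fy", "cx", "cy" (pixels), "origin" and "attitude" of the camera in the world. Camera axes: x right, y down, z forward; pixel columns grow to the right and rows downward; lengths in mm; the calibration is good to about 2 mm. The wrist camera is an equidistant fisheye: a pixel r from the principal point sees the ray r / f radians off the axis. A picture is of the moment at which its call begins: read the wrist's pose just before it. calibration takes no time and is no camera call; for the wrist camera it gives the pose at the moment of the call.
- robot.sign_off(): hands the job in; it is judged then, once.
The state is a dict: "clock": time; "joints": joint angles; "qd": joint speeds; "joint_efforts": joint torques, N m; "tool_pos": TCP position; "ee_rot": TCP orientation; "contact_force": force on the tool from outside, world axes, zero at the start; "ft_torque": the same for the moment, N m; "gripper_width": finger opening in mm; "grasp_force": force on a finger pad.
Only numpy, scipy, OpenCV 4.12 (cv2) and the standard library are available. Lean on these libraries where they do the work, as an engineer would, in place of code of your own. Each camera call takes 0.05 s, during which the arm holds its last target. There are 200 camera calls.

## Working session

There is one attempt and no reset: what is moved stays moved. The work goes in short steps, Python scripts to look and compute and a tool call to move; the robot and the scene stay as the last step left them, time stands still between calls to the robot, and variables do not carry over. Pictures are saved under pics/ and viewed, at most 10 in all, crops included, and the job is handed in when it is done.

Besides the shell and the picture viewer there is one more tool, called after "Call:" as name(argument=value, ...) on one line, values as JSON. move_arm: Moves the arm, as the interface text tells. Its arguments: {"type":"object","properties":{"rows":{"type":"array","items":{"type":"array"}},"hand":{"type":"number"}},"required":["rows"]}

```bash
mkdir -p pics; cat > h.py <<'E'
import numpy as np,cv2
from scipy.spatial.transform import Rotation as R
from cell import robot
def att(c):
    a=np.array(c["attitude"],float)
    return R.from_quat(a).as_matrix() if a.size==4 else a.reshape(3,3)
def pt(c,u,v,d=None,z=None):
    r=np.array([(u-c["cx"])/c["fx"],(v-c["cy"])/c["fy"],1.]); r=att(c)@r; o=np.array(c["origin"],float)
    return o+r*(d if z is None else (z-o[2])/r[2])
E
python3 - <<'E'
from h import *
for n in("scene","top"):
    c=robot.calibration(n);p,d=robot.get_image(n);print(n,c)
    cv2.imwrite(f"pics/{n}.png",p);np.savez(f"{n}.npz",p=p,d=d)
print(robot.state())
E
```

```text
scene {'fx': 440.73388397737915, 'fy': 440.73388397737915, 'cx': 315.05078385333616, 'cy': 210.92639121052048, 'origin': array([ 943.65580283, -547.90302019,  570.45597377]), 'attitude': array([ 0.86053228,  0.22534626, -0.111033  , -0.44314211])}
top {'fx': 390.55272325326746, 'fy': 390.55272325326746, 'cx': 321.5177801087308, 'cy': 192.31126384054085, 'origin': array([505.90619098,  64.46474739, 840.81301489]), 'attitude': array([-0.70062172,  0.71107168, -0.04440723,  0.03916982])}
{'clock': 0.1, 'joints': array([ 1.06928861,  0.31166829,  0.01402255,  1.51290694, -0.00440997,
        1.31923655, -0.02722544]), 'qd': array([-8.14058651e-05, -1.01670015e-03,  9.59530680e-04, -3.42895396e-03,
       -1.65496785e-03,  1.88115103e-03, -8.77822390e-04]), 'joint_efforts': array([ 5.92433353e-04, -3.80852330e+01,  1.46522443e-01, -2.31239158e+01,
        1.22516960e-02,  8.10974889e-03, -1.01472136e-05]), 'tool_pos': array([ 243.79437973, -492.30043069,  244.31322927]), 'ee_rot': array([ 9.73685402e-01,  2.27893706e-01, -2.93260655e-04, -1.05409215e-03]), 'contact_force': array([ 0.12152751, -0.39964467, -0.27877925]), 'ft_torque': array([ 0.02002578, -0.03309829, -0.03489292]), 'grasp_force': 0.0, 'gripper_width': 85.5006001213713}
```

View pics/top.png

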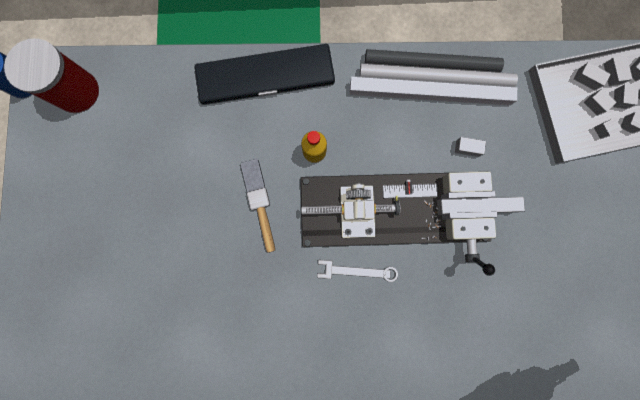

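View pics/scene.png

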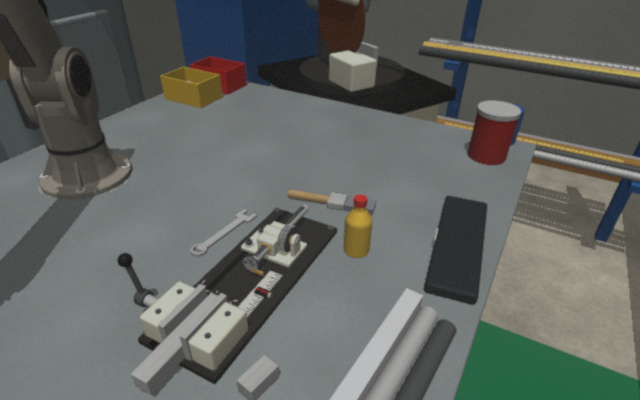

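```bash
python3 - <<'E'
from h import *
a=np.load("top.npz");b=np.load("scene.npz")
x=cv2.resize(a["p"][165:255,290:450],None,fx=5,fy=5,interpolation=cv2.INTER_CUBIC)
cv2.imwrite("pics/c1.png",x)
y=cv2.resize(b["p"][190:310,210:350],None,fx=5,fy=5,interpolation=cv2.INTER_CUBIC)
cv2.imwrite("pics/c2.png",y)
E
```

```text
(no output)
```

View pics/c1.png

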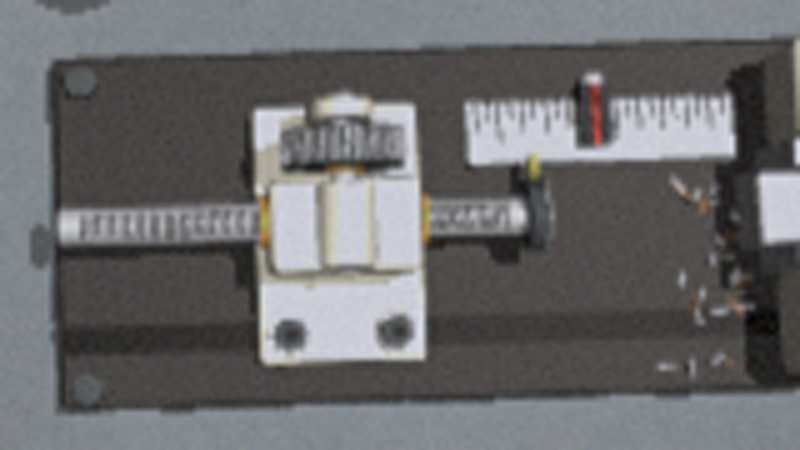

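View pics/c2.png

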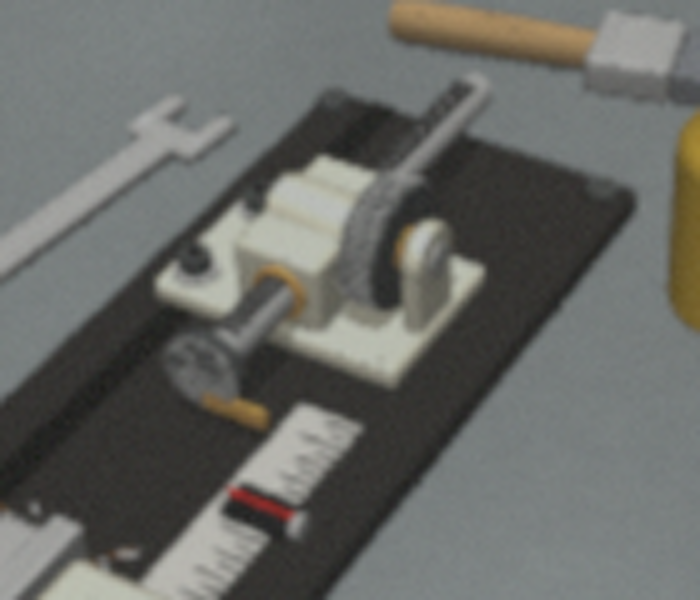

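```bash
python3 - <<'E'
from h import *
c=robot.calibration("top")
d=np.load("top.npz")["d"]
def q(n,u,v,z):
    U,V=290+(u-2)/5,165+(v-2)/5
    print(n,pt(c,U,V,z=z).round(1),"depth:",pt(c,U,V,d=d[int(round(V)),int(round(U))]).round(1))
q("wheel c",342,145,77);q("wheel L",281,147,60);q("wheel R",403,144,60)
q("rodL",65,226,48);q("rodR",515,213,48);q("discR",552,212,48);q("ptr tip",533,158,24);q("red",596,113,22);q("red up",594,84,22);q("red lo",598,142,22)
q("bedUL",52,62,14);q("bedLL",60,408,14);q("bed far",760,43,14);q("blk corner UL",253,106,25);q("blk corner LR",426,358,25);q("lever ball",(488-290)*5,(269-165)*5,120) if 0 else None
print(pt(c,488,269,z=120),pt(c,314,139,z=125))
E
```

```text
wheel c [593.  -13.7  77. ] depth: [593.  -13.7  77.5]
wheel L [594.5   9.1  60. ] depth: [594.6   9.1  59.2]
wheel R [595.  -40.1  60. ] depth: [594.8 -39.8  62. ]
rodL [564.8  96.9  48. ] depth: [564.7  96.8  50. ]
rodR [567.4 -86.5  48. ] depth: [567.3 -86.2  49.4]
discR [ 567.6 -101.6   48. ] depth: [ 570.4 -109.1   12.4]
ptr tip [592.4 -99.5  24. ] depth: [591.6 -98.   31.6]
red [ 611.4 -127.3   22. ] depth: [ 611.2 -127.    23.6]
red up [ 623.8 -127.    22. ] depth: [ 623.3 -126.3   25.2]
red lo [ 599.  -127.7   22. ] depth: [ 598.6 -126.9   25.5]
bedUL [637.8 103.1  14. ] depth: [6.399e+02 1.038e+02 4.000e-01]
bedLL [490.9 101.1  14. ] depth: [490.9 101.1  14.2]
bed far [ 641.7 -201.1   14. ] depth: [ 641.9 -201.4   13.1]
blk corner UL [616.1  18.1  25. ] depth: [617.2  17.6  16.5]
blk corner LR [509.4 -51.6  25. ] depth: [509.4 -53.2  14.2]
[ 446.5054877 -242.5793921  120.       ] [691.82448983  71.07740636 125.        ]
```

Top view: the wheel spans crop columns 281–403, about centre (593, −15). The face and pointer are near y ≈ −99 and the red line is at y ≈ −127.3, which leaves about 28 mm to feed. The frame yaw is about +0.75°. I'm moving above the wheel with the gripper shut.

Call:
move_arm(hand=1, rows=[[[0,0,0],[0,0,8.5]],[[0,0,0],[0,0,8.5]],[[0,0,0],[0,0,8.5]],[[2.22,-2.87,0.5],[0,0,0]],[[2.22,-2.87,0.5],[0,0,0]],[[2.22,-2.87,0.5],[0,0,0]],[[2.22,-2.87,0.5],[0,0,0]],[[2.22,-2.87,0.5],[0,0,0]],[[2.22,-2.87,0.5],[0,0,0]],[[2.22,-2.87,0.5],[0,0,0]],[[2.22,-2.87,0.5],[0,0,0]],[[2.22,-2.87,0.5],[0,0,0]],[[2.22,-2.87,0.5],[0,0,0]],[[2.22,-2.87,0.5],[0,0,0]],[[2.22,-2.87,0.5],[0,0,0]],[[2.22,-2.87,0.5],[0,0,0]],[[2.22,-2.87,0.5],[0,0,0]],[[2.22,-2.87,0.5],[0,0,0]],[[2.22,-2.87,0.5],[0,0,0]],[[0,0,0],[0,0,0]]])

```text
clock: 2.6
tool_pos: [592.9, -23.9, 164.0]
ee_rot: [1.0, 0.011, -0.001, -0.002]
contact_force: [-0.1, 0.0, -0.3]
gripper_width: -0.0
grasp_force: 0.0
```

```bash
python3 - <<'E'
from h import *
s=robot.state();print(s["clock"],s["tool_pos"],s["contact_force"],R.from_quat(s["ee_rot"]).as_matrix().round(3),s["gripper_width"])
p,d=robot.get_image("wrist");print(robot.calibration("wrist"));cv2.imwrite("pics/w1.png",p)
E
```

```text
2.6 [592.8673307  -23.86367962 164.03971166] [-0.13447957  0.04178442 -0.28634592] [[ 1.     0.021 -0.001]
 [ 0.021 -1.     0.003]
 [-0.001 -0.003 -1.   ]] -0.04864729290543011
{'fx': 309.70691628693146, 'fy': 309.70691628693146, 'cx': 320.1559537327417, 'cy': 199.84857755978763, 'origin': array([670.92222168, -26.00633759, 291.7373846 ]), 'attitude': array([ 0.70492663, -0.69152702, -0.11074086,  0.11227328])}
```

View pics/w1.png

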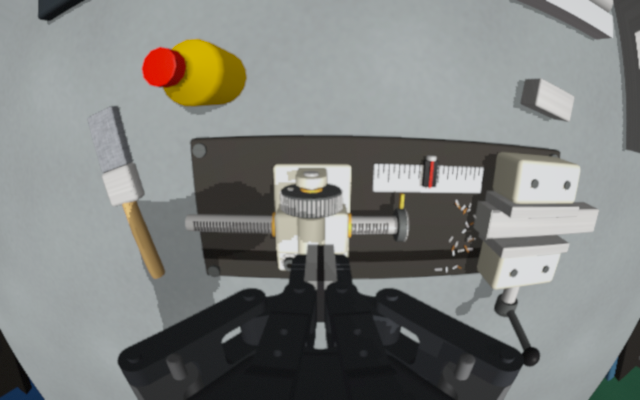

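The wrist view shows the shut fingertip at (322, 245), just robot-side of the wheel at (311, 203). The pointer is at (402, 201) and the red line at (430, 172). Next I go down over the top of the wheel to probe for contact.

Call:
move_arm(rows=[[[0,-0.45,2],[0,0,0]],[[0,-0.45,2],[0,0,0]],[[0,0,1.5],[0,0,0]],[[0,0,0.8],[0,0,0]],[[0,0,0.3],[0,0,0]],[[0,0,0.2],[0,0,0]],[[0,0,0],[0,0,0]]])

```text
clock: 3.52
tool_pos: [592.7, -19.5, 97.7]
ee_rot: [1.0, 0.007, 0.0, 0.0]
contact_force: [-0.1, -0.6, -0.2]
gripper_width: 0.0
grasp_force: 0.0
```

Call:
move_arm(rows=[[[0,-0.4,0.3],[0,0,0]],[[0,0,0.2],[0,0,0]],[[0,0,0.1],[0,0,0]],[[0,0,0.05],[0,0,0]],[[0,0,0],[0,0,0]]])

```text
clock: 4.15
tool_pos: [592.2, -15.3, 91.1]
ee_rot: [1.0, 0.007, -0.0, -0.0]
contact_force: [-1.9, 0.9, 2.3]
gripper_width: -0.1
grasp_force: 1.6
```

Contact at TCP z 91, as expected. I'll press a little more and make a half stroke to gauge stiffness.

Call:
move_arm(rows=[[[0,0,0.1],[0,0,0]],[[0,-0.2,0],[0,0,0]],[[0,-0.3,0],[0,0,0]],[[0,-0.2,0.02],[0,0,0]]])

```text
clock: 4.65
tool_pos: [592.2, -9.8, 91.0]
ee_rot: [1.0, 0.007, 0.0, 0.001]
contact_force: [-2.8, -1.6, 9.3]
gripper_width: 0.3
grasp_force: 4.3
```

Call:
move_arm(rows=[[[0,-0.2,0.02],[0,0,0]],[[0,-0.2,0.03],[0,0,0]],[[0,-0.2,0.05],[0,0,0]],[[0,-0.2,0.07],[0,0,0]],[[0,0,0],[0,0,0]]])

```text
clock: 5.28
tool_pos: [592.1, 0.4, 88.7]
ee_rot: [1.0, 0.008, 0.0, -0.0]
contact_force: [-2.2, 1.4, 5.3]
gripper_width: -0.1
grasp_force: 2.8
```

```bash
cat >> h.py <<'E'
def wpt(c,u,v,z):
    a,b=u-c["cx"],v-c["cy"];r=np.hypot(a,b);t=r/c["fx"]
    ray=att(c)@np.array([np.sin(t)*a/r,np.sin(t)*b/r,np.cos(t)]);o=np.array(c["origin"],float)
    return o+ray*(z-o[2])/ray[2]
E
python3 - <<'E'
from h import *
s=robot.state();print(s["tool_pos"],s["contact_force"])
c=robot.calibration("wrist");p,d=robot.get_image("wrist");np.savez("w2.npz",p=p)
print(c["origin"],att(c).round(3))
for n,q in(("ptr",(592,-103,30)),("red",(611,-127,22))):
    v=att(c).T@(np.array(q)-c["origin"]);t=np.arccos(v[2]/np.linalg.norm(v));r=t*c["fx"];print(n,v[:2]/np.hypot(*v[:2])*r+[c["cx"],c["cy"]])
cv2.imwrite("pics/w2.png",cv2.resize(p[90:270,290:530],None,fx=3.3,fy=3.3,interpolation=cv2.INTER_CUBIC))
E
```

```text
[5.92055478e+02 3.91283251e-01 8.87090592e+01] [-2.21136316  1.37096594  5.33961942]
[670.4907851    0.96343688 216.33015658] [[ 0.016 -0.951 -0.309]
 [-1.    -0.016 -0.004]
 [-0.001  0.309 -0.951]]
ptr [465.73089364 226.2678739 ]
red [492.97236914 197.82026506]
```

View pics/w2.png

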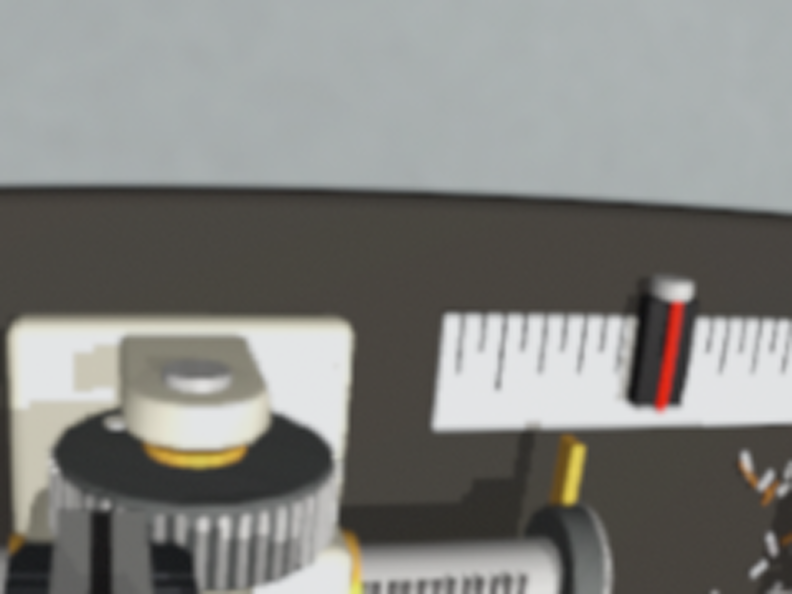

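The wheel rolls. The crop shows the pointer's front edge at (584, 445) and the red line at (668, 360). Now a full return plus stroke.

Call:
move_arm(rows=[[[0,0,-0.6],[0,0,0]],[[0,1.1,-0.4],[0,0,0]],[[0,1.0,0],[0,0,0]],[[0,1.0,0],[0,0,0]],[[0,0,0.5],[0,0,0]],[[0,0,0.4],[0,0,0]],[[0,0,0.1],[0,0,0]],[[0,-0.2,-0.07],[0,0,0]],[[0,-0.2,-0.05],[0,0,0]],[[0,-0.2,-0.03],[0,0,0]],[[0,-0.2,-0.02],[0,0,0]],[[0,-0.3,-0.02],[0,0,0]],[[0,-0.3,0],[0,0,0]],[[0,-0.3,0],[0,0,0]],[[0,-0.3,0],[0,0,0]],[[0,-0.3,0.02],[0,0,0]],[[0,-0.2,0.02],[0,0,0]],[[0,-0.2,0.03],[0,0,0]],[[0,-0.2,0.05],[0,0,0]],[[0,-0.2,0.07],[0,0,0]]])

```text
clock: 7.82
tool_pos: [591.9, 1.4, 88.3]
ee_rot: [1.0, 0.008, -0.0, -0.001]
contact_force: [-1.5, 1.6, 4.7]
gripper_width: -0.1
grasp_force: 2.4
```

```bash
cat >> h.py <<'E'
def marks():
    c=robot.calibration("wrist");p,d=robot.get_image("wrist");hsv=cv2.cvtColor(p,cv2.COLOR_BGR2HSV).astype(int);H,S,V=hsv[...,0],hsv[...,1],hsv[...,2]
    o=[]
    for m in(((H<8)|(H>172))&(S>150)&(V>80),(H>18)&(H<35)&(S>110)&(V>80)):
        n,l,st,ce=cv2.connectedComponentsWithStats(m.astype(np.uint8))
        o.append([(st[i].tolist(),ce[i].round(1).tolist()) for i in range(1,n) if st[i][4]>15])
    return c,p,d,o
E
python3 - <<'E'
from h import *
s=robot.state();print(s["tool_pos"],s["contact_force"])
c,p,d,o=marks();print("red",o[0]);print("yel",o[1])
E
```

```text
[591.89075101   1.40665052  88.27848469] [-1.46768004  1.58272216  4.70089146]
red [([91, 9, 72, 67, 3730], [126.1, 42.9]), ([490, 182, 9, 32, 140], [494.0, 197.3])]
yel [([133, 6, 122, 101, 8406], [196.6, 61.1]), ([467, 222, 11, 22, 155], [471.9, 232.3]), ([336, 225, 31, 7, 138], [350.8, 228.3]), ([102, 231, 52, 90, 996], [125.3, 276.8]), ([396, 251, 6, 33, 87], [398.6, 269.1])]
```

Call:
move_arm(rows=[[[0,0,-0.6],[0,0,0]],[[0,1.1,-0.4],[0,0,0]],[[0,1.0,0],[0,0,0]],[[0,1.0,0],[0,0,0]],[[0,0,0.5],[0,0,0]],[[0,0,0.4],[0,0,0]],[[0,0,0.1],[0,0,0]],[[0,-0.2,-0.07],[0,0,0]],[[0,-0.2,-0.05],[0,0,0]],[[0,-0.2,-0.03],[0,0,0]],[[0,-0.2,-0.02],[0,0,0]],[[0,-0.3,-0.02],[0,0,0]],[[0,-0.3,0],[0,0,0]],[[0,-0.3,0],[0,0,0]],[[0,-0.3,0],[0,0,0]],[[0,-0.3,0.02],[0,0,0]],[[0,-0.2,0.02],[0,0,0]],[[0,-0.2,0.03],[0,0,0]],[[0,-0.2,0.05],[0,0,0]],[[0,-0.2,0.07],[0,0,0]]])

```text
clock: 10.38
tool_pos: [591.9, 1.4, 88.2]
ee_rot: [1.0, 0.008, -0.0, -0.001]
contact_force: [-2.0, 0.8, 5.0]
gripper_width: 0.1
grasp_force: 2.4
```

```bash
python3 - <<'E'
from h import *
s=robot.state();print(s["tool_pos"],s["contact_force"])
c,p,d,o=marks();print("red",o[0]);print("yel",o[1])
print("before",[wpt(c,478,224,z).round(1) for z in(24,28,32)])
for st,ce in o[1]:
    if 460<ce[0]<520: print([wpt(c,st[0]+st[2],st[1]+2,z).round(1) for z in(24,28,32)],d[int(ce[1])-3:int(ce[1])+4,int(ce[0])])
print("red",wpt(c,494,197.3,22))
E
```

```text
[591.89070063   1.41227518  88.23779116] [-2.04671766  0.80730654  5.01252138]
red [([91, 9, 72, 67, 3729], [126.1, 42.9]), ([490, 182, 9, 32, 141], [494.0, 197.2])]
yel [([133, 6, 122, 101, 8406], [196.7, 61.2]), ([475, 222, 11, 21, 157], [480.0, 232.3]), ([335, 224, 32, 8, 141], [350.5, 228.3]), ([103, 231, 51, 90, 974], [125.2, 277.0]), ([396, 251, 5, 33, 80], [398.5, 268.9])]
before [array([ 591.3, -115.3,   24. ]), array([ 593. , -112.8,   28. ]), array([ 594.6, -110.4,   32. ])]
[array([ 591.3, -122.5,   24. ]), array([ 592.9, -119.9,   28. ]), array([ 594.6, -117.3,   32. ])] [202.518   201.79018 202.71532 202.3443  202.85129 202.95192 201.79373]
red [ 611.53857873 -126.42568182   22.        ]
```

About 7 mm per stroke, with roughly 5–9 mm left. I'll retract and look square across the rod at the mark, where there is no parallax in y.

Call:
move_arm(rows=[[[0,0,-1.5],[0,0,0]],[[0,0.9,-2],[0,0,0]],[[0,2,-0.5],[0,0,0]],[[0,2.5,0],[0,0,0]],[[0,2.5,0],[0,0,0]],[[0,2.5,0],[0,0,0]],[[0,1.5,0],[0,0,0]],[[0,0.9,0],[0,0,0]],[[0,0,0],[0,0,0]],[[0,0,0],[0,0,0]]])

```text
clock: 11.68
tool_pos: [594.1, -126.9, 127.9]
ee_rot: [1.0, 0.008, 0.0, -0.001]
contact_force: [0.4, 0.3, -0.3]
gripper_width: 0.1
grasp_force: 0.0
```

```bash
python3 - <<'E'
from h import *
s=robot.state();print(s["clock"],s["tool_pos"],s["contact_force"])
c,p,d,o=marks();print(c["origin"],"red",o[0],"yel",o[1])
cv2.imwrite("pics/w3.png",cv2.resize(p[150:290,250:390],None,fx=4,fy=4,interpolation=cv2.INTER_CUBIC))
E
```

```text
11.675 [ 594.10173379 -126.89970238  127.87778209] [ 0.3780209   0.32931998 -0.29591044]
[ 672.58204879 -126.30440632  255.50466207] red [([2, 78, 32, 36, 969], [17.3, 94.6]), ([318, 168, 5, 30, 136], [319.9, 182.8])] yel [([32, 59, 99, 65, 5208], [80.0, 90.4]), ([162, 200, 23, 8, 85], [172.9, 204.4]), ([302, 205, 6, 19, 91], [304.9, 213.6]), ([46, 212, 38, 72, 626], [63.4, 247.9]), ([216, 228, 10, 27, 127], [219.2, 241.7])]
```

View pics/w3.png

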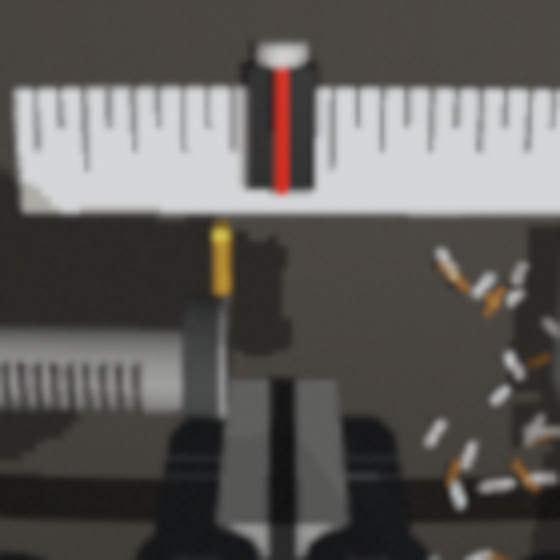

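The pointer's front edge is at crop column 232 and the red line at 282, so about 10 mm remains. I'll do one more full stroke and then look again.

Call:
move_arm(rows=[[[0,-2,0],[0,0,0]],[[0,-2.5,0],[0,0,0]],[[0,-2.5,0],[0,0,0]],[[0,-1.7,0.5],[0,0,0]],[[0,-1,1.5],[0,0,0]],[[0,0,1.4],[0,0,0]],[[0,0,0.5],[0,0,0]],[[0,0,0.1],[0,0,0]],[[0,-0.2,-0.07],[0,0,0]],[[0,-0.2,-0.05],[0,0,0]],[[0,-0.2,-0.03],[0,0,0]],[[0,-0.2,-0.02],[0,0,0]],[[0,-0.3,-0.02],[0,0,0]],[[0,-0.3,0],[0,0,0]],[[0,-0.3,0],[0,0,0]],[[0,-0.3,0],[0,0,0]],[[0,-0.3,0.02],[0,0,0]],[[0,-0.2,0.02],[0,0,0]],[[0,-0.2,0.03],[0,0,0]],[[0,-0.2,0.05],[0,0,0]]])

```text
clock: 14.22
tool_pos: [591.0, -1.2, 89.3]
ee_rot: [1.0, 0.007, -0.001, -0.001]
contact_force: [-4.7, 0.7, 7.1]
gripper_width: -0.2
grasp_force: 3.2
```

Call:
move_arm(rows=[[[0,0,0],[0,0,0]],[[0,0,-1.5],[0,0,0]],[[0,0.9,-2],[0,0,0]],[[0,2,-0.43],[0,0,0]],[[0,2.5,0],[0,0,0]],[[0,2.5,0],[0,0,0]],[[0,2.5,0],[0,0,0]],[[0,1.5,0],[0,0,0]],[[0,0.7,0],[0,0,0]],[[0,0,0],[0,0,0]],[[0,0,0],[0,0,0]]])

```text
clock: 15.6
tool_pos: [594.1, -126.8, 127.9]
ee_rot: [1.0, 0.008, 0.0, -0.001]
contact_force: [-0.4, 0.4, 0.6]
gripper_width: 0.2
grasp_force: 0.0
```

```bash
python3 - <<'E'
from h import *
s=robot.state();print(s["clock"],s["tool_pos"],s["contact_force"])
c,p,d,o=marks();print(c["origin"],"red",o[0],"yel",o[1])
cv2.imwrite("pics/w4.png",cv2.resize(p[150:250,270:370],None,fx=6,fy=6,interpolation=cv2.INTER_CUBIC))
print("prev gap",wpt(c,308,208.7,32),wpt(c,320.5,182.8,22))
E
```

```text
15.6 [ 594.12054337 -126.84698699  127.88659725] [-0.41029781  0.39591852  0.59552103]
[ 672.60789508 -126.21725454  255.5257372 ] red [([2, 78, 32, 36, 971], [17.4, 94.6]), ([318, 168, 5, 30, 137], [319.9, 182.7])] yel [([32, 59, 99, 65, 5214], [80.1, 90.4]), ([162, 200, 23, 8, 81], [172.8, 204.6]), ([311, 205, 6, 19, 81], [313.3, 213.4]), ([46, 212, 37, 72, 639], [63.5, 248.0]), ([216, 228, 10, 27, 127], [219.3, 241.3])]
prev gap [ 592.5766631  -118.03010507   32.        ] [ 610.61154984 -127.28601649   22.        ]
```

View pics/w4.png

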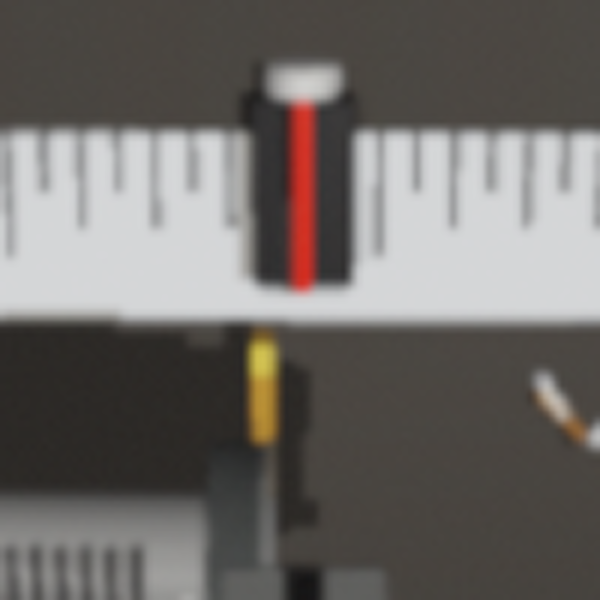

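Pointer edge at crop column 276 and red line at 302, so about 3.2 mm remains. I'll make a part stroke of 15 mm.

Call:
move_arm(rows=[[[0,-2,0],[0,0,0]],[[0,-2.5,0],[0,0,0]],[[0,-2.5,0],[0,0,0]],[[0,-2.0,0.4],[0,0,0]],[[0,-1,1.5],[0,0,0]],[[0,-0.5,1.0],[0,0,0]],[[0,0,0.4],[0,0,0]],[[0,0,0.33],[0,0,0]],[[0,0,0.2],[0,0,0]],[[0,-0.2,-0.02],[0,0,0]],[[0,-0.2,0],[0,0,0]],[[0,-0.2,0],[0,0,0]],[[0,-0.2,0],[0,0,0]],[[0,-0.2,0],[0,0,0]],[[0,-0.2,0],[0,0,0]],[[0,-0.2,0.02],[0,0,0]],[[0,-0.1,0],[0,0,0]],[[0,0,0],[0,0,0]]])

```text
clock: 17.9
tool_pos: [592.2, -9.7, 91.0]
ee_rot: [1.0, 0.007, 0.0, 0.001]
contact_force: [-3.0, -0.9, 6.2]
gripper_width: 0.1
grasp_force: 3.3
```

Call:
move_arm(rows=[[[0,0,-1.5],[0,0,0]],[[0,0.9,-2],[0,0,0]],[[0,2,-0.33],[0,0,0]],[[0,2.5,0],[0,0,0]],[[0,2.5,0],[0,0,0]],[[0,2.5,0],[0,0,0]],[[0,1.1,0],[0,0,0]],[[0,0.5,0],[0,0,0]],[[0,0,0],[0,0,0]],[[0,0,0],[0,0,0]]])

```text
clock: 19.15
tool_pos: [594.1, -126.9, 127.9]
ee_rot: [1.0, 0.008, 0.0, -0.0]
contact_force: [-0.2, -0.4, 0.5]
gripper_width: 0.4
grasp_force: 0.0
```

```bash
python3 - <<'E'
from h import *
s=robot.state();print(s["clock"],s["tool_pos"],s["contact_force"])
c,p,d,o=marks();print(c["origin"],"red",o[0],"yel",o[1])
cv2.imwrite("pics/w5.png",cv2.resize(p[160:235,285:360],None,fx=8,fy=8,interpolation=cv2.INTER_CUBIC))
E
```

```text
19.15 [ 594.10723566 -126.89505302  127.8823836 ] [-0.20615106 -0.41472375  0.52404018]
[ 672.58907591 -126.24331524  255.53117973] red [([2, 78, 32, 36, 969], [17.3, 94.6]), ([318, 168, 5, 30, 140], [319.9, 182.7])] yel [([32, 59, 99, 65, 5208], [80.0, 90.4]), ([162, 200, 22, 8, 83], [172.7, 204.5]), ([315, 205, 6, 19, 85], [317.4, 213.7]), ([46, 212, 38, 72, 635], [63.8, 248.6]), ([216, 228, 10, 27, 126], [219.1, 241.3])]
```

View pics/w5.png

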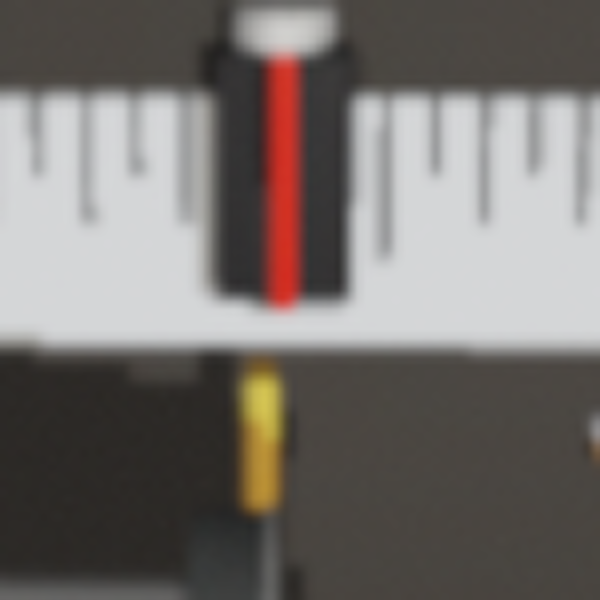

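The pointer's front edge and the disc's face edge are at crop column ~282 and the red line's middle is at 284. They are level to about 0.2 mm, viewed square across the rod, and the arm is clear of everything. I'm handing it in.

```bash
python3 -c "
from cell import robot
print(robot.sign_off())"
```

```text
the job is handed in; nothing more can be done
None
```

The stop rod's face stands level with the red line, to about 0.2 mm by the last wrist-camera view; I fed it only by strokes on the wheel, kept the arm clear of the offcut, oil bottle, spanner and brush, and handed the job in at about 19 s (sign-off gave no verdict).

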